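# Snug up the spare-outlet plug and turn the air back on

### The arm

A 6-joint arm with a two-finger parallel gripper is mounted at the origin on the work surface. World frame = base frame: x ahead of the robot, y to its left, z up, the work surface at z = 0. Lengths are in m, angles in rad, forces in N, time in s.
With the tool pointing down it reaches from about 0.35 to 0.95 m from the base axis. Payload 17.4 kg.
Tool frame: the origin (TCP) lies at the very end of the fingers, on their centre line; the grasp point (between the pads) lies 19 mm behind it; z points along the fingers, y is the direction in which the jaws open and shut (so a half turn about z gives the same grasp; the last joint's range is limited). The gripper opens to 93 mm and grips with 3 to 60 N. Pads are 15 mm wide; open, the fingers measure 128 mm over their backs; the gripper's body (75 mm by 188 mm) begins 65 mm behind the grasp point.
Start: joints at [1.218, 0.116, 1.442, -0, 1.584, -0.038], TCP at [0.209, 0.642, 0.219] pointing down, gripper open.
Joint ranges: [-2.83, 2.83], [-0.83, 2.19], [0.07, 2.5], [-1.14, 4.28], [0.01, 3], [-2.97, 2.97]. Speed limits (rad/s): [1.89, 1.89, 2.22, 3.14, 3.14, 3.14].

### API

Orientations are given as a unit quaternion [x, y, z, w].
In Python, from workcell import get_obs, imaging, r gives the robot as it stands.
- The arm moves only by the shell command python3 -m handwheel 'ROWS' [FORCE]. ROWS is JSON, a list of rows, each a list of 7 numbers: the shift along the world's x, y, z in mm, then the turn, a rotation vector about the world's x, y, z in rad, then the opening in per cent of the stroke, from 0 (shut) to 100 (fully open). A call has 1 to 8 rows; each row shifts and turns the commanded pose from where the row before left it; what a row does not reach is not made up. A row lasts 1/10 s, in which the tool goes at most 50 mm and 8.59 degrees, less where a joint would pass 70% of its speed; a pose out of reach is approached as far as the arm can. A call with a gripper value outside its range is refused whole. The fingers move at their own pace and stop on an object; FORCE is the grip in N (left out, the last holds). Time passes only in rows, so rows that do not move let the fingers close. It gives the time, the measured TCP pose, the force and the opening at its end, in the units of the state.
- get_obs(): the state, without advancing time (a new reading comes with each control period).
- imaging.read_camera(name): name is "scene" or "top" or "wrist"; returns a dict with "pixels" (384x512x3 uint8, red, green, blue), "K" (3x3 intrinsics, pixels), "world_from_camera" (4x4, takes a point from camera to world coordinates); the wrist camera has in their place "mount" (4x4, takes a point from camera to tool coordinates, whose origin is the TCP and whose axes are the flange's). Camera axes: x right, y up, looking along -z (the intrinsics and any distortion apply to the point x, -y, -z); pixel columns grow to the right and rows downward; lengths in m; the calibration is good to about 2 mm. A picture is of the moment at which its call begins: read the wrist's pose just before it. There is no depth.
- r.finish_job(): hands the job in, once; it reports no verdict.
The state is a dict: "time_s": time; "q": joint angles; "joint_velocities": joint speeds; "effort": joint torques, N m; "eef_pos": TCP position; "eef_rot": TCP orientation; "ft_force": force on the tool from outside, world axes, zero at the start; "torque": the same for the moment, N m; "finger_gap": finger opening in m.
Only numpy, scipy, OpenCV 4.12 (cv2) and the standard library are available. Lean on these libraries where they do the work, as an engineer would, in place of code of your own. Each camera call takes 0.05 s, during which the arm holds its last target.

### The job

The wing-headed taper plug on top of the bench air manifold has been left loose. Screw it in (clockwise from above) until it goes properly snug, by feel and without over-tightening it, then swing the lever of the supply cock fully round until it lies along its pipe to turn the air on. Let go, and leave the other things on the bench where they are.

Things in the scene. Friction and masses are not known exactly. Their poses are not given: they have to be found in the camera images.
- manifold: Aluminium manifold, 44 x 116 mm (x, y), top 42 mm above the bench, on a steel foot 80 x 130 x 6 mm bolted down. Origin: underside, on the wing plug's vertical axis; z up, long side along y. Nipples stick out of the -x face to 44 mm from the origin. Two hex plugs at y = -42 and +42 mm (22 mm wide, top at 51 mm) are tight already: nothing to do.
- wing (a point): Grip point of the loose taper plug, on its vertical axis, 78 mm above the bench. Its black moulded wing is an upright blade 80 mm long (point x), 10 mm thick (y), 54 to 92 mm above the bench, over a 24 mm brass collar (top at 53 mm). Grip across the 10 mm from above. It turns on its fixed axis, clockwise from above to tighten, stays where left and may be regripped.
- plug_collar (a point): Brass collar's centre, on the axis, 49 mm up; the wing twists on it springily, 3 N m per rad. Feel: runs at 0.04 N m for an unseen 0.2 to 2.3 rad, then the taper bites: yields 0.2 rad at 0.14 N m, 0.2 at 0.26, 0.4 at 0.40, then on at 0.70; no stop. Snug once it has yielded 0.1 rad at 0.40 N m: stop at 0.4 to 0.6 N m. Yielding 0.1 rad at 0.70 N m is over-tight.
- thread_tip (a point): Lower end of the plug's thread, hidden in the manifold on its axis, 14 mm above the bench. It sinks 0.5 mm per rad while the plug yields at 0.40 N m (snug from 0.05 mm, at most 0.2 mm): far too little to read from a measured pose. It does not spring back.
- thread_root (a point): Upper end of the plug's thread, hidden in the manifold on its axis, 34 mm above the bench. It sinks 0.5 mm per rad only while the plug is forced round at 0.70 N m (0.05 mm is over-tight): far too little to read from a measured pose.
- lever (a joint): Angle (rad) of the supply cock's lever: 0 = across the pipe (shut), 1.571 = lying along the pipe (fully open, a stop). It grows clockwise seen from above, resists with about 0.15 N m and stays where it is left.
- lever_axis (a point): On the lever's vertical turning axis, 81 mm above the bench, fixed to the cock. Its y axis lies along the pipe (20 mm pipe bridge, 140 mm long, rising from the bench at both ends, top at 55 mm; brass cock body up to 60 mm high within 40 mm of the axis). At 0 the lever points to this point's -x, at 1.571 to its +y.
- lever_grip (a point): Middle of the lever's outer half, 75 mm from the lever axis and 81 mm above the bench: black sleeve 60 mm long (radius 40 to 100 mm from the axis), 16 mm wide and 16 mm high (73 to 89 mm above the bench). This point's -x points outward along the lever.
- screwdriver_grip (a point): Middle of the handle of a screwdriver lying on the bench. Leave it alone.
- offcut: Wooden offcut 75 x 45 x 30 mm; origin under its centre. Leave it alone.
- glue: White bottle, 52 mm wide, 110 mm high; origin under its centre. Leave it alone.
- sanding_block: Cork sanding block 100 x 55 x 35 mm; origin under its centre. Leave it alone.
- spanner: Steel open-ended spanner lying on the bench; origin under its middle. Leave it alone.
- screw_jar: Glass jar with steel cap, 60 mm wide, 70 mm high; origin under its centre. Leave it alone.
There are look-alikes about, which are no part of the job. What is shaped like the manifold but orange or pink is not meant.

How it is judged:
On the way, in this order (a step that is already met when the one before it is completed fails the run):
1. the plug is screwed in until snug, with the air still off (z of thread_tip in the frame of manifold below 0.01395 m and value of joint lever below 0.5 rad), for 0.2 s.
2. the lever is swung fully open (value of joint lever above 1.4 rad), for 0.2 s.
At the end, for the whole second after the job is handed in: the plug is snug (at least 0.5 rad past the first bite of its taper, having yielded 0.1 rad at 0.40 N m) and not over-tight, and the lever is at rest within 0.17 rad of fully open along its pipe (z of thread_tip in the frame of manifold below 0.01395 m and value of joint lever above 1.4 rad and velocity of joint lever below 0.05 rad/s); the robot touches nothing.
It fails at once if the plug is over-tightened (forced round by more than 0.1 rad at 0.70 N m, 0.9 rad past the first bite) (z of thread_root in the frame of manifold below 0.03395 m).
It fails at once if one of the other things on the bench is moved by more than 3 cm (distance of any of screwdriver_grip, offcut, glue, sanding_block, spanner, screw_jar from where it was at the start of the episode above 0.03 m).
It also fails if it takes over 72 s, if anything falls off the work surface, if the arm or the gripper's body presses on something with over 40 N, if the wrist force passes 120 N, or if a joint passes its speed limit or range.

## Working session

There is one attempt and no reset: what is moved stays moved. The work goes in short steps, Python scripts to look and compute and a shell command to move; the robot and the scene stay as the last step left them, time stands still between calls to the robot, and variables do not carry over. Pictures are saved under pics/ and viewed, and the job is handed in when it is done.

```bash
mkdir -p pics; ls
python3 - <<'E'
from workcell import get_obs, imaging, r
import cv2,json
print(get_obs())
for n in ["scene","top","wrist"]:
    d=imaging.read_camera(n)
    cv2.imwrite(f"pics/{n}0.png",d["pixels"][:,:,::-1])
    print(n,{k:(v.tolist() if hasattr(v,'tolist') else v) for k,v in d.items() if k!="pixels"})
E
```

```text
pics
{'time_s': 0.0, 'q': array([ 1.21818199e+00,  1.16504685e-01,  1.44231066e+00, -5.41568987e-06,
        1.58402066e+00, -3.77633080e-02]), 'joint_velocities': array([ 3.24355324e-04,  7.11186897e-04, -1.08080377e-03,  1.50812739e-03,
        3.44210906e-05, -8.87038539e-04]), 'effort': array([-7.32848457e-04, -7.21273756e+01, -6.22598076e+01,  7.79898930e-02,
        2.38797156e-02, -1.45443892e-04]), 'eef_pos': array([0.2089385 , 0.64160976, 0.2178644 ]), 'eef_rot': array([ 1.56776084e-01,  9.87633977e-01, -6.10396517e-04, -1.17919016e-04]), 'ft_force': array([ 0.56665759, -0.10217218, -1.16283768]), 'torque': array([ 0.00508641, -0.00465575,  0.02657466]), 'finger_gap': 0.09266458604676703}
scene {'K': [[414.3399757598495, 0.0, 252.54105676787648], [0.0, 414.3399757598495, 188.63378051132992], [0.0, 0.0, 1.0]], 'world_from_camera': [[-0.6407141491626503, -0.6365351771084057, 0.4293114805899695, 0.9310398567173662], [0.7677124043131067, -0.5237511485993642, 0.36919154730930087, 0.40325589986008115], [-0.010151025887561916, 0.5661339970752663, 0.8242507227955658, 0.9891962195372
[... 185 characters left out ...]
3338352028, 0.9983272927356308, -0.05711735823176799, 0.39257557193490755], [-0.9999565311811386, 0.009090116351866712, 0.0020749778057048435, 0.012093810652840282], [0.0025907104072938297, 0.05709629028103159, 0.9983653148300625, 1.0549595804426706], [0.0, 0.0, 0.0, 1.0]]}
wrist {'K': [[338.81189838693166, 0.0, 258.2946890044685], [0.0, 338.81189838693166, 183.3708181100286], [0.0, 0.0, 1.0]], 'mount': [[-0.0003630185314816878, 0.9691048751308801, 0.2466487567678098, 0.06731535514903628], [0.9999999283790606, 0.000378206475514614, -1.420333023822561e-05, -0.0005975675908387323], [-0.00010704867356409321, 0.24664873394652218, -0.9691049430186381, -0.16636569787698316], [0.0, 0.0, 0.0, 1.0]]}
```

View pics/scene0.png

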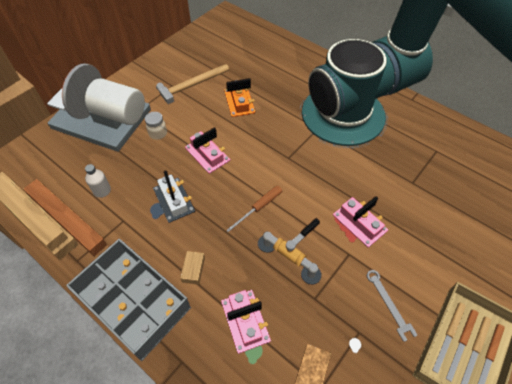

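View pics/top0.png

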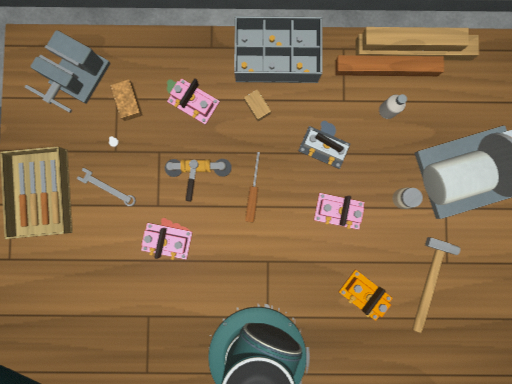

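View pics/wrist0.png

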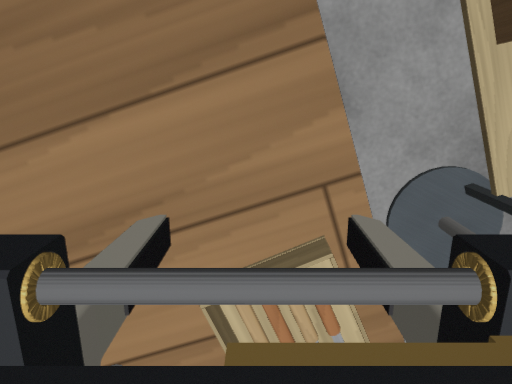

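The candidates for the manifold in the top view are pink at (193,100), (166,240) and (340,210), orange at (366,295), and bare aluminium/grey at (325,147). Only the grey one fits. The cock with its black lever is at (195,167). I'll enlarge both.

Run:
```python
import cv2
a=cv2.imread("pics/top0.png");s=cv2.imread("pics/scene0.png")
f=lambda i,x,y,w,h,k:cv2.resize(i[y:y+h,x:x+w],None,fx=k,fy=k,interpolation=cv2.INTER_CUBIC)
cv2.imwrite("pics/c1.png",f(a,290,115,70,60,10))
cv2.imwrite("pics/c2.png",f(a,160,145,80,60,10))
cv2.imwrite("pics/c3.png",f(s,145,165,60,60,10))
cv2.imwrite("pics/c4.png",f(s,250,210,80,75,8))
```

```text
(no output)
```

View pics/c1.png

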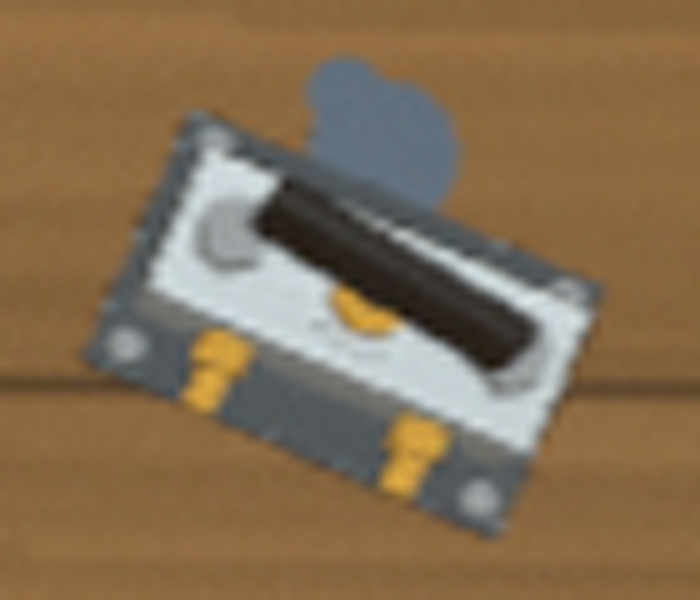

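View pics/c2.png

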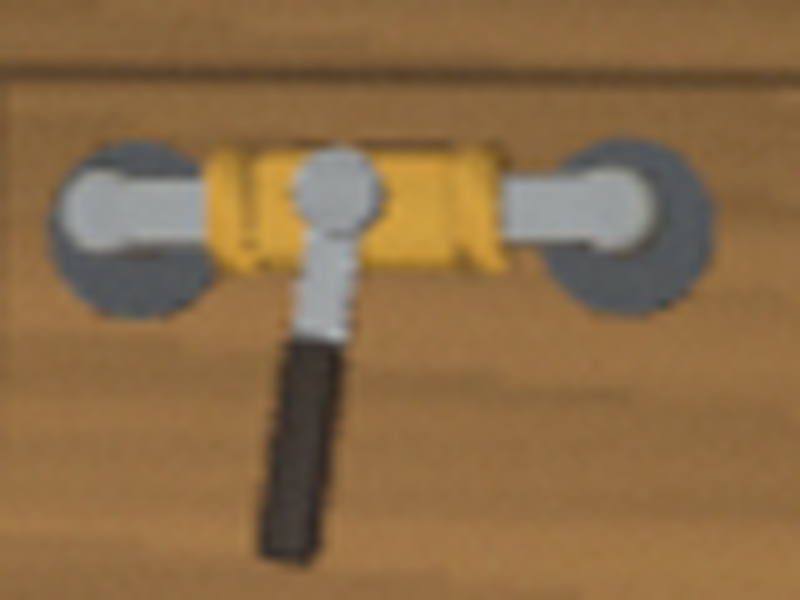

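View pics/c3.png

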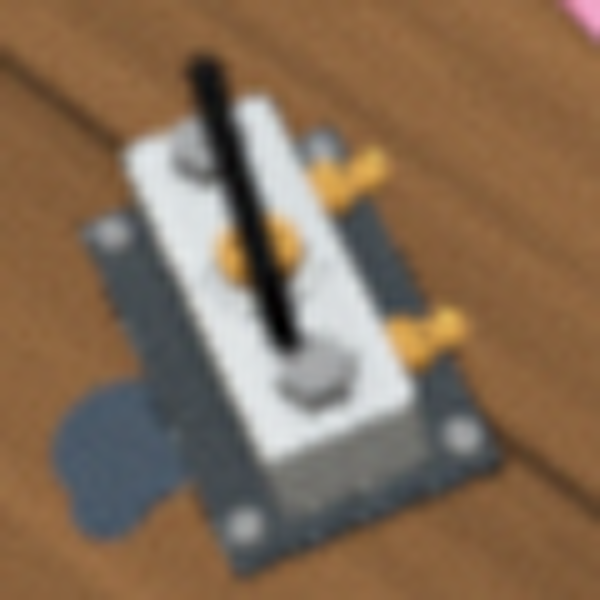

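View pics/c4.png

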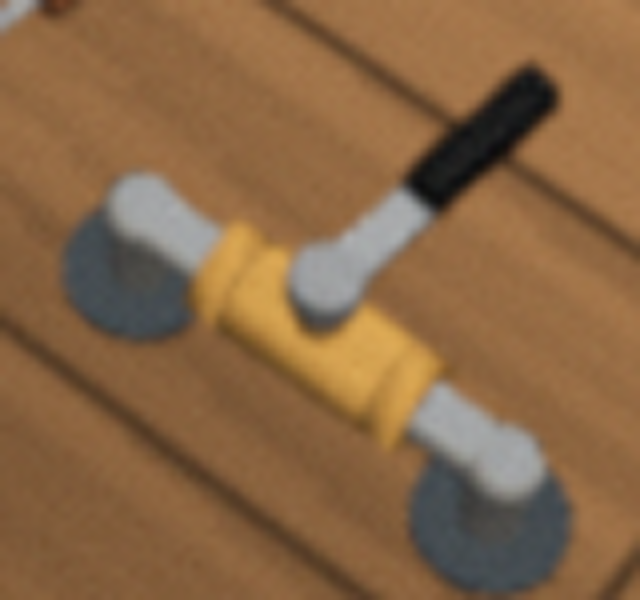

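The crops confirm it: the bare-aluminium manifold, with its black wing's ends at about top px (317.5,134.5) and (342.5,149.5), and the cock with its lever axis at about top px (193.5,164) and lever tip at (188.8,200.5). I'll convert these to world coordinates and check against the second camera.

```bash
cat > h.py <<'E'
import numpy as np, cv2, json
from workcell import get_obs, imaging, r
from scipy.spatial.transform import Rotation as R
def cam(n):
    d=imaging.read_camera(n)
    return d
def ray(K,T,u,v):
    d=np.array([(u-K[0,2])/K[0,0],-(v-K[1,2])/K[1,1],-1.]); return T[:3,3],T[:3,:3]@d
def bp(K,T,u,v,z):
    o,d=ray(K,T,u,v); return o+d*(z-o[2])/d[2]
def pr(K,T,p):
    c=T[:3,:3].T@(np.array(p)-T[:3,3]); return np.array([K[0,0]*c[0]/-c[2]+K[0,2],K[1,1]*c[1]/c[2]+K[1,2]])
def TW(d,o):
    T=np.eye(4);T[:3,:3]=R.from_quat(o["eef_rot"]).as_matrix();T[:3,3]=o["eef_pos"];return T@d["mount"]
E
python3 - <<'E'
from h import *
t=cam("top");s=cam("scene")
Kt,Tt=t["K"],t["world_from_camera"];Ks,Ts=s["K"],s["world_from_camera"]
def T(n,x,y,z,ox,oy,k): 
    p=bp(Kt,Tt,ox+x/k-.45,oy+y/k-.45,z);print("T",n,p.round(4),"scene px",pr(Ks,Ts,p).round(1));return p
def S(n,x,y,z,ox,oy,k):
    p=bp(Ks,Ts,ox+x/k-.45,oy+y/k-.45,z);print("S",n,p.round(4));return p
a=T("wA",282,194,.092,290,115,10);b=T("wB",528,337,.092,290,115,10)
print("len",np.linalg.norm(a-b),"mid",(a+b)/2,"ang",np.degrees(np.arctan2(*(b-a)[[1,0]])))
c=[T("c%d"%i,x,y,.042,290,115,10) for i,(x,y) in enumerate([(210,150),(590,310),(530,455),(150,290)])]
print("block c",sum(c)/4, [np.linalg.norm(c[i]-c[(i+1)%4]) for i in range(4)],"yaxis ang",np.degrees(np.arctan2(*((c[0]-c[1])+(c[3]-c[2]))[[1,0]])))
c=[S("c%d"%i,x,y,.042,145,165,10) for i,(x,y) in enumerate([(262,92),(125,150),(268,458),(410,395)])]
print("block c",sum(c)/4,[np.linalg.norm(c[i]-c[(i+1)%4]) for i in range(4)])
S("wtop end",205,60,.092,145,165,10);
T("axis",340,190,.09,160,145,10);T("tip",290,545,.081,160,145,10);T("pipeL",95,212,.055,160,145,10);T("pipeR",615,207,.055,160,145,10)
S("axis",328,280,.09,250,210,8);S("tip",540,85,.081,250,210,8);S("pA",145,200,.05,250,210,8);S("pB",515,460,.05,250,210,8)
print(get_obs()["time_s"])
E
```

```text
T wA [ 0.6072 -0.1544  0.092 ] scene px [171.7 192.3]
T wB [ 0.5697 -0.2194  0.092 ] scene px [165.1 170.9]
len 0.07499233501505763 mid [ 0.58843448 -0.18690759  0.092     ] ang -120.03742649194287
T c0 [ 0.6305 -0.1431  0.042 ] scene px [171.5 210.6]
T c1 [ 0.5866 -0.2487  0.042 ] scene px [156.8 180. ]
T c2 [ 0.5459 -0.2318  0.042 ] scene px [171.4 174.1]
T c3 [ 0.591  -0.1264  0.042 ] scene px [186.4 204.3]
block c [ 0.58851153 -0.18747236  0.042     ] [np.float64(0.11438033986495673), np.float64(0.04406455049638231), np.float64(0.11466222648613184), np.float64(0.04286987787242604)] yaxis ang 67.10284100621854
S c0 [ 0.5463 -0.234   0.042 ]
S c1 [ 0.5852 -0.2492  0.042 ]
S c2 [ 0.6304 -0.144   0.042 ]
S c3 [ 0.5919 -0.1287  0.042 ]
block c [ 0.58845781 -0.18897952  0.042     ] [np.float64(0.04167211902932284), np.float64(0.1145590084470803), np.float64(0.04137152966659717), np.float64(0.11478597988672762)]
S wtop end [ 0.569  -0.2203  0.092 ]
T axis [0.5257 0.1727 0.09  ] scene px [290.6 242.6]
T tip [0.4323 0.1857 0.081 ] scene px [316.8 221.5]
T pipeL [0.5238 0.2453 0.055 ] scene px [314.1 265.8]
T pipeR [0.5265 0.1034 0.055 ] scene px [267.7 233.6]
S axis [0.5299 0.1758 0.09  ]
S tip [0.4287 0.184  0.081 ]
S pA [0.5265 0.1036 0.05  ]
S pB [0.5245 0.2459 0.05  ]
0.25
```

Both views agree within about 2 mm: plug axis ≈ (0.5885, -0.188) with the blade at 60° from +x, and lever axis ≈ (0.527, 0.174) with the pipe along world y and the lever starting near 0.1 rad. The sizes measured also match (44×115 mm block, 142 mm pipe). Next I'll move over the wing.

```bash
S='[20,-44,0,0,0,-0.095,60]'
python3 -m handwheel '[[20,-44,0,0,0,-0.095,60],[20,-44,0,0,0,-0.095,60],[20,-44,0,0,0,-0.095,60],[20,-44,0,0,0,-0.095,60],[20,-44,0,0,0,-0.095,60],[20,-44,0,0,0,-0.095,60],[20,-44,0,0,0,-0.095,60],[20,-44,0,0,0,-0.095,60]]'
python3 -m handwheel '[[20,-44,0,0,0,-0.095,60],[20,-44,0,0,0,-0.095,60],[20,-44,0,0,0,-0.095,60],[20,-44,0,0,0,-0.095,60],[20,-44,0,0,0,-0.095,60],[20,-44,0,0,0,-0.095,60],[20,-44,0,0,0,-0.095,60],[20,-44,0,0,0,-0.095,60]]'
python3 - <<'E'
from h import *
o=get_obs();print(o["eef_pos"],R.from_quat(o["eef_rot"]).as_matrix().round(3),o["q"].round(3))
E
```

```text
time_s: 1.05
eef_pos: [0.3693, 0.288, 0.2188]
eef_rot: [0.513, 0.858, 0.0, 0.0]
ft_force: [0.8, -0.1, 0.5]
finger_gap: 0.0559
time_s: 1.85
eef_pos: [0.5294, -0.0643, 0.2188]
eef_rot: [0.795, 0.606, 0.0, 0.0]
ft_force: [1.1, 0.4, 0.3]
finger_gap: 0.0558
[ 0.52940266 -0.0643039   0.21879552] [[ 0.265  0.964  0.001]
 [ 0.964 -0.265 -0.   ]
 [ 0.     0.    -1.   ]] [-0.169 -0.196  1.744  0.     1.593  0.1  ]
```

```bash
python3 -m handwheel '[[20,-41,0,0,0,-0.085,60],[20,-41,0,0,0,-0.085,60],[19,-42,0,0,0,-0.085,60],[0,0,0,0,0,0,60]]'
python3 - <<'E'
from h import *
o=get_obs();d=cam("wrist");T=TW(d,o)
print(o["eef_pos"],o["q"].round(3),R.from_quat(o["eef_rot"]).as_matrix()[:,1].round(3))
cv2.imwrite("pics/w1.png",d["pixels"][:,:,::-1])
print("pred ax top",pr(d["K"],T,[.5885,-.188,.092]),pr(d["K"],T,[.5885+.02,-.188+.0346,.092]),pr(d["K"],T,[.5885-.02,-.188-.0346,.092]))
E
```

```text
time_s: 2.25
eef_pos: [0.5889, -0.1902, 0.2173]
eef_rot: [0.866, 0.499, -0.001, -0.0]
ft_force: [-0.1, 0.5, 0.7]
finger_gap: 0.0556
[ 0.5888814  -0.19023297  0.21732248] [-3.530e-01 -4.000e-03  1.569e+00 -1.000e-03  1.578e+00  1.720e-01] [ 0.865 -0.502 -0.001]
pred ax top [255.93871946 174.05479897] [255.78288465 128.33626246] [256.08458079 216.84733267]
```

View pics/w1.png

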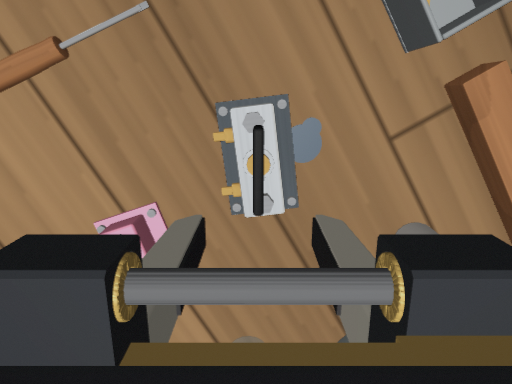

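The blade lies upright in the wrist picture at u≈258, v≈126–215, about 2 px from the prediction. I'll enlarge it.

Run:
```python
import cv2
a=cv2.imread("pics/w1.png")
cv2.imwrite("pics/w1c.png",cv2.resize(a[115:225,220:300],None,fx=5,fy=5,interpolation=cv2.INTER_CUBIC))
```

```text
(no output)
```

View pics/w1c.png

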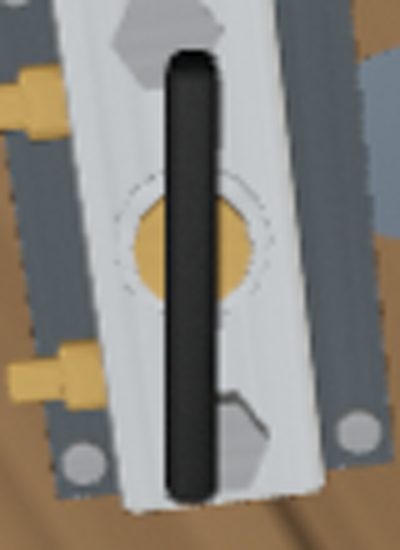

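Run:
```python
from h import *
o=get_obs();d=cam("wrist");T=TW(d,o);K=d["K"]
print(bp(K,T,258.3,164.6,.053),bp(K,T,258.2,129,.092),bp(K,T,258.0,214.8,.092))
a=bp(K,T,258.2,129,.092);b=bp(K,T,258.0,214.8,.092);print((a+b)/2,np.linalg.norm(a-b),np.degrees(np.arctan2(*(a-b)[[1,0]])))
print(R.from_quat(o["eef_rot"]).as_matrix().round(3),o["eef_pos"],o["torque"],o["ft_force"])
```

```text
[ 0.59000994 -0.18614768  0.053     ] [ 0.60923673 -0.15267857  0.092     ] [ 0.57043404 -0.21971631  0.092     ]
[ 0.58983538 -0.18619744  0.092     ] 0.07745778356512618 59.936941105403534
[[ 0.499  0.867 -0.002]
 [ 0.867 -0.499  0.   ]
 [-0.    -0.002 -1.   ]] [ 0.58825039 -0.18813109  0.21759864] [-0.07793514  0.11193239  0.07874168] [-0.09237496 -0.15787669 -0.97005478]
```

```bash
python3 -m handwheel '[[0.7,1.1,-35,0,0,0,50],[0,0,-40,0,0,0,50],[0,0,-40,0,0,0,50],[0,0,-30,0,0,0,50],[0,0,-13,0,0,0,50],[0,0,0,0,0,0,50],[0,0,0,0,0,0,50]]'
python3 - <<'E'
from h import *
o=get_obs();d=cam("wrist")
print(o["eef_pos"],o["torque"],o["ft_force"])
cv2.imwrite("pics/w2.png",d["pixels"][:,:,::-1])
E
```

```text
time_s: 3.05
eef_pos: [0.5894, -0.1848, 0.0624]
eef_rot: [0.865, 0.502, 0.001, 0.001]
ft_force: [0.2, -1.0, -0.2]
finger_gap: 0.0466
[ 0.58935209 -0.18477986  0.0624419 ] [-0.05988078  0.15824591  0.03283024] [ 0.19930739 -1.0475007  -0.17943002]
```

View pics/w2.png

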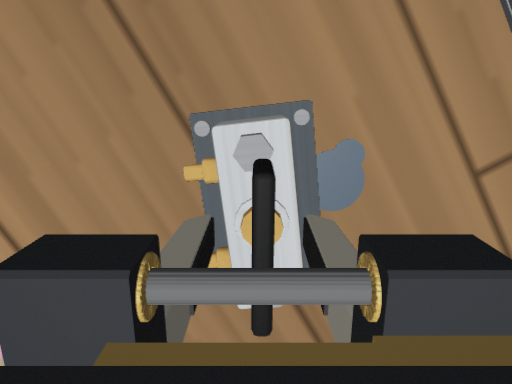

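The blade is centred between the open fingers. The pose readings look noisy, so I'll average several, including the torque baseline.

```bash
cat > avg.py <<'E'
from h import *
import sys
n=int(sys.argv[1]) if len(sys.argv)>1 else 6
A=[]
for i in range(n):
    imaging.read_camera("top");o=get_obs()
    y=np.arctan2(*R.from_quat(o["eef_rot"]).as_matrix()[[1,0],1])
    A.append(np.r_[o["eef_pos"]*1000,y,o["ft_force"],o["torque"],o["q"][5]])
A=np.array(A);print("t",o["time_s"],"gap",round(o["finger_gap"]*1e3,1));print("pos yaw F M q6");print(A.mean(0).round(3));print(A.std(0).round(3))
E
python3 avg.py 8
```

```text
t 3.5 gap 46.6
pos yaw F M q6
[ 5.89150e+02 -1.85185e+02  6.18100e+01 -5.19000e-01 -1.53000e-01
 -9.70000e-02  2.81000e-01 -5.00000e-02  1.01000e-01  1.30000e-02
  1.73000e-01]
[0.281 0.044 0.665 0.    0.449 0.429 0.662 0.019 0.02  0.026 0.   ]
```

```bash
python3 -m handwheel '[[-0.2,-1.5,-2,0,0,0,50],[0,0,0,0,0,0,0],[0,0,0,0,0,0,0],[0,0,0,0,0,0,0],[0,0,0,0,0,0,0],[0,0,0,0,0,0,0]]' 60
python3 avg.py 5
```

```text
time_s: 4.1
eef_pos: [0.5886, -0.1866, 0.0587]
eef_rot: [0.865, 0.502, 0.0, 0.0]
ft_force: [2.5, -0.6, 0.3]
finger_gap: 0.0112
t 4.35 gap 9.6
pos yaw F M q6
[ 5.89238e+02 -1.86986e+02  5.88800e+01 -5.19000e-01  6.38800e+00
 -3.61200e+00 -3.95900e+00 -8.74000e-01 -1.35300e+00 -1.40000e-02
  1.71000e-01]
[0.047 0.047 0.039 0.    1.129 0.718 0.782 0.109 0.156 0.034 0.   ]
```

```bash
python3 -m handwheel '[[0.5,-0.3,0,0,0,-0.04,0],[0,0,0,0,0,-0.04,0],[0,0,0,0,0,-0.04,0],[0,0,0,0,0,-0.04,0],[0,0,0,0,0,-0.04,0]]'
python3 avg.py 5
```

```text
time_s: 4.85
eef_pos: [0.5895, -0.1871, 0.0588]
eef_rot: [0.911, 0.412, 0.0, 0.001]
ft_force: [4.3, -3.0, -1.1]
finger_gap: 0.0099
t 5.1 gap 9.8
pos yaw F M q6
[ 5.89475e+02 -1.87112e+02  5.88380e+01 -7.19000e-01  5.11900e+00
 -2.09100e+00 -2.20700e+00 -6.38000e-01 -9.80000e-01 -8.00000e-03
  3.71000e-01]
[0.016 0.013 0.013 0.002 0.517 0.576 0.383 0.052 0.053 0.034 0.002]
```

```bash
python3 -m handwheel '[[0.8,-0.4,0,0,0,-0.05,0],[0,0,0,0,0,-0.05,0],[0,0,0,0,0,-0.05,0],[0,0,0,0,0,-0.05,0]]'
python3 avg.py 6
python3 -m handwheel '[[0,0,0,0,0,-0.05,0],[0,0,0,0,0,-0.05,0],[0,0,0,0,0,-0.05,0],[0,0,0,0,0,-0.05,0]]'
python3 avg.py 6
```

```text
time_s: 5.5
eef_pos: [0.5898, -0.1873, 0.0588]
eef_rot: [0.947, 0.32, 0.0, 0.0]
ft_force: [1.1, -1.0, -0.3]
finger_gap: 0.0095
t 5.8 gap 9.8
pos yaw F M q6
[ 5.89838e+02 -1.87286e+02  5.87330e+01 -9.18000e-01  1.59900e+00
 -9.97000e-01  6.45000e-01 -2.29000e-01 -1.84000e-01  9.10000e-02
  5.70000e-01]
[0.013 0.007 0.016 0.002 0.608 0.474 0.291 0.022 0.025 0.025 0.002]
time_s: 6.2
eef_pos: [0.5899, -0.1873, 0.0587]
eef_rot: [0.975, 0.224, 0.0, 0.0]
ft_force: [2.1, -0.9, 1.3]
finger_gap: 0.0092
t 6.5 gap 9.4
pos yaw F M q6
[ 5.89865e+02 -1.87302e+02  5.87240e+01 -1.11800e+00  1.31300e+00
 -1.62800e+00  9.09000e-01 -3.19000e-01 -2.62000e-01  1.31000e-01
  7.70000e-01]
[0.016 0.019 0.017 0.002 0.489 0.501 0.326 0.032 0.026 0.018 0.002]
```

```bash
python3 -m handwheel '[[0,0,0,0,0,-0.05,0],[0,0,0,0,0,-0.05,0]]'
python3 avg.py 8
python3 -m handwheel '[[0,0,0,0,0,-0.05,0],[0,0,0,0,0,-0.05,0]]'
python3 avg.py 8
```

```text
time_s: 6.7
eef_pos: [0.5899, -0.1873, 0.0587]
eef_rot: [0.985, 0.175, 0.0, 0.0]
ft_force: [1.7, -1.6, 0.5]
finger_gap: 0.0093
t 7.1 gap 9.8
pos yaw F M q6
[ 5.89865e+02 -1.87310e+02  5.87160e+01 -1.21800e+00  2.04900e+00
 -1.27300e+00  1.26300e+00 -3.77000e-01 -2.98000e-01  2.55000e-01
  8.70000e-01]
[0.012 0.009 0.014 0.002 0.568 0.49  0.543 0.03  0.032 0.022 0.002]
time_s: 7.3
eef_pos: [0.5898, -0.1873, 0.0587]
eef_rot: [0.992, 0.125, 0.0, 0.0]
ft_force: [2.7, -1.9, 1.3]
finger_gap: 0.0097
t 7.7 gap 9.6
pos yaw F M q6
[ 5.89866e+02 -1.87307e+02  5.87000e+01 -1.31900e+00  2.21800e+00
 -1.90800e+00  1.21400e+00 -4.61000e-01 -3.86000e-01  2.39000e-01
  9.70000e-01]
[0.013 0.011 0.017 0.002 0.443 0.433 0.72  0.037 0.029 0.024 0.002]
```

```bash
python3 -m handwheel '[[0,0,0,0,0,-0.03,0],[0,0,0,0,0,-0.03,0]]'
python3 avg.py 8
python3 -m handwheel '[[0,0,0,0,0,-0.025,0],[0,0,0,0,0,-0.025,0]]'
python3 avg.py 8
python3 -m handwheel '[[0,0,0,0,0,-0.025,0],[0,0,0,0,0,-0.025,0]]'
python3 avg.py 8
```

```text
time_s: 7.9
eef_pos: [0.5899, -0.1873, 0.0587]
eef_rot: [0.996, 0.094, 0.0, 0.0]
ft_force: [1.8, -1.7, 2.2]
finger_gap: 0.0094
t 8.3 gap 9.9
pos yaw F M q6
[ 5.89839e+02 -1.87300e+02  5.86850e+01 -1.38000e+00  2.29100e+00
 -2.35100e+00  1.62200e+00 -5.78000e-01 -4.65000e-01  2.48000e-01
  1.03100e+00]
[0.008 0.018 0.02  0.002 0.52  0.587 0.413 0.028 0.024 0.031 0.002]
time_s: 8.5
eef_pos: [0.5898, -0.1873, 0.0587]
eef_rot: [0.998, 0.07, 0.0, 0.0]
ft_force: [3.3, -2.9, 1.1]
finger_gap: 0.0099
t 8.9 gap 9.6
pos yaw F M q6
[ 5.89833e+02 -1.87292e+02  5.86710e+01 -1.43000e+00  2.86700e+00
 -2.54000e+00  1.99200e+00 -6.11000e-01 -5.38000e-01  3.68000e-01
  1.08100e+00]
[0.008 0.014 0.015 0.001 0.468 0.37  0.502 0.034 0.03  0.036 0.001]
time_s: 9.1
eef_pos: [0.5898, -0.1873, 0.0587]
eef_rot: [0.999, 0.045, 0.0, 0.0]
ft_force: [2.9, -2.7, 1.9]
finger_gap: 0.0101
t 9.5 gap 9.7
pos yaw F M q6
[ 5.89814e+02 -1.87289e+02  5.86730e+01 -1.48000e+00  3.08600e+00
 -2.59700e+00  2.48000e+00 -6.68000e-01 -5.68000e-01  3.89000e-01
  1.13100e+00]
[0.019 0.007 0.02  0.001 0.42  0.531 0.147 0.022 0.029 0.037 0.001]
```

Plateaus at about 0.14, 0.25 and now 0.39 N m have been felt, with the 0.40 plateau starting near yaw -1.44. I'll go on to about 0.22 rad into it, checking the torque on the way.

```bash
python3 -m handwheel '[[0,0,0,0,0,-0.03,0],[0,0,0,0,0,-0.03,0],[0,0,0,0,0,-0.04,0]]'
python3 avg.py 8
python3 -m handwheel '[[0,0,0,0,0,-0.03,0],[0,0,0,0,0,-0.03,0],[0,0,0,0,0,-0.03,0]]'
python3 avg.py 8
python3 - <<'E'
from h import *
o=get_obs();d=cam("wrist")
cv2.imwrite("pics/w3.png",d["pixels"][:,:,::-1])
E
```

```text
time_s: 9.8
eef_pos: [0.5898, -0.1873, 0.0586]
eef_rot: [1.0, -0.006, 0.0, 0.0]
ft_force: [2.3, -2.8, 2.2]
finger_gap: 0.0097
t 10.2 gap 9.3
pos yaw F M q6
[ 5.89821e+02 -1.87290e+02  5.86580e+01 -1.58000e+00  2.97100e+00
 -3.29400e+00  2.26900e+00 -7.68000e-01 -5.96000e-01  3.84000e-01
  1.23100e+00]
[0.016 0.008 0.02  0.002 0.445 0.556 0.784 0.015 0.033 0.03  0.002]
time_s: 10.5
eef_pos: [0.5898, -0.1873, 0.0587]
eef_rot: [0.999, -0.05, 0.0, 0.0]
ft_force: [2.6, -3.7, 2.0]
finger_gap: 0.0096
t 10.9 gap 9.9
pos yaw F M q6
[ 5.89816e+02 -1.87298e+02  5.86580e+01 -1.67000e+00  3.25000e+00
 -3.69200e+00  2.52100e+00 -8.40000e-01 -6.23000e-01  3.65000e-01
  1.32100e+00]
[0.013 0.008 0.016 0.002 0.273 0.552 0.342 0.038 0.03  0.039 0.002]
```

View pics/w3.png

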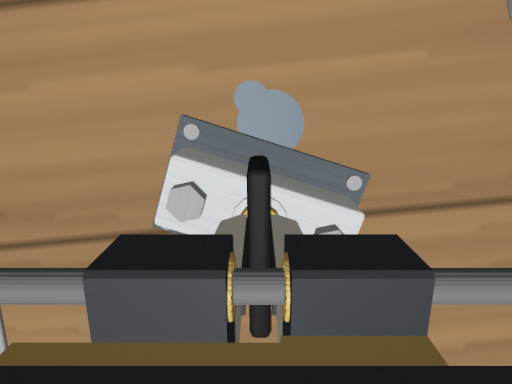

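The blade is still in line with the jaws, so it hasn't slipped. It has yielded about 0.22 rad at 0.40 N m, with no rise towards 0.70, so it's snug. I'll relax the wind-up gently, open and lift.

```bash
python3 -m handwheel '[[0,0,0,0,0,0.05,0],[0,0,0,0,0,0.05,0],[0,0,0,0,0,0,50],[0,0,0,0,0,0,50],[0,0,0,0,0,0,50],[0,0,0,0,0,0,50]]'
python3 -m handwheel '[[0,0,20,0,0,0,50],[0,0,40,0,0,0,50],[0,0,40,0,0,0,50],[0,0,30,0,0,0,50],[0,0,0,0,0,0,50]]'
python3 - <<'E'
from h import *
o=get_obs();d=cam("wrist");T=TW(d,o)
print(o["eef_pos"],o["finger_gap"],o["q"].round(3),np.arctan2(*R.from_quat(o["eef_rot"]).as_matrix()[[1,0],1]))
cv2.imwrite("pics/w4.png",d["pixels"][:,:,::-1])
E
```

```text
time_s: 11.55
eef_pos: [0.5896, -0.1871, 0.0584]
eef_rot: [1.0, 0.001, -0.0, -0.0]
ft_force: [0.1, -0.1, -0.0]
finger_gap: 0.0371
time_s: 12.05
eef_pos: [0.5911, -0.1877, 0.1937]
eef_rot: [1.0, 0.001, 0.003, 0.001]
ft_force: [0.2, -0.1, -0.6]
finger_gap: 0.0466
[ 0.5910765  -0.18766337  0.19365306] 0.04658219880716195 [-3.490e-01  1.000e-03  1.602e+00  0.000e+00  1.532e+00  1.221e+00] -1.5694659354963223
```

View pics/w4.png

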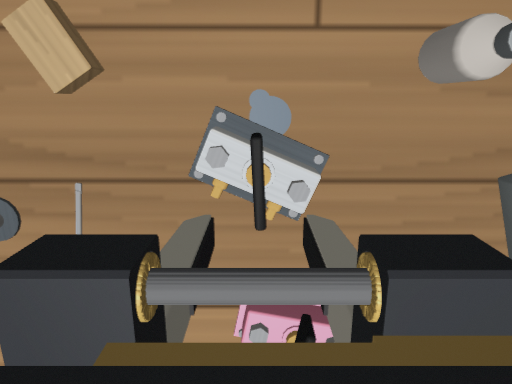

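The wing has sprung back to yaw ≈ -1.53 as expected, and it's free of the fingers. Next I'll go over to the lever, turning the wrist so that the swing stays in its range.

```bash
python3 -m handwheel '[[-6.6,17.6,0,0,0,0.144,50],[-6.6,17.6,0,0,0,0.144,50],[-6.6,17.6,0,0,0,0.144,50],[-6.6,17.6,0,0,0,0.144,50],[-6.6,17.6,0,0,0,0.144,50],[-6.6,17.6,0,0,0,0.144,50],[-6.6,17.6,0,0,0,0.144,50],[-6.6,17.6,0,0,0,0.144,50]]'
python3 -m handwheel '[[-6.6,17.6,0,0,0,0.144,50],[-6.6,17.6,0,0,0,0.144,50],[-6.6,17.6,0,0,0,0.144,50],[-6.6,17.6,0,0,0,0.144,50],[-6.6,17.6,0,0,0,0.144,50],[-6.6,17.6,0,0,0,0.144,50],[-6.6,17.6,0,0,0,0.144,50],[-6.6,17.6,0,0,0,0.144,50]]'
python3 -m handwheel '[[-6.6,17.6,0,0,0,0.144,50],[-6.6,17.6,0,0,0,0.144,50],[-6.6,17.6,0,0,0,0.144,50],[-6.6,17.6,0,0,0,0.144,50],[-6.6,17.6,0,0,0,0.144,50],[0,0,0,0,0,0,50],[0,0,0,0,0,0,50]]'
python3 - <<'E'
from h import *
o=get_obs();d=cam("wrist");T=TW(d,o)
print(o["eef_pos"],o["finger_gap"],o["q"].round(3),np.arctan2(*R.from_quat(o["eef_rot"]).as_matrix()[[1,0],1]))
print(pr(d["K"],T,[.527,.174,.09]),pr(d["K"],T,[.4525,.1825,.089]))
cv2.imwrite("pics/w5.png",d["pixels"][:,:,::-1])
cv2.imwrite("pics/t5.png",cam("top")["pixels"][:,:,::-1])
E
```

```text
time_s: 12.9
eef_pos: [0.5362, -0.0457, 0.1871]
eef_rot: [0.837, 0.548, -0.001, -0.001]
ft_force: [0.6, -0.5, -0.5]
finger_gap: 0.0466
time_s: 13.7
eef_pos: [0.4834, 0.095, 0.1871]
eef_rot: [0.403, 0.915, -0.001, -0.001]
ft_force: [0.6, -0.8, 0.7]
finger_gap: 0.0464
time_s: 14.4
eef_pos: [0.4509, 0.1822, 0.1877]
eef_rot: [0.059, 0.998, -0.0, -0.001]
ft_force: [-0.4, -0.6, 0.7]
finger_gap: 0.0466
[0.45092376 0.18216664 0.1876549 ] 0.04662276185171085 [ 0.332 -0.294  1.875 -0.     1.562 -1.121] 1.4523072254722273
[260.28427415 270.03690821] [259.92495664 185.32842685]
```

View pics/w5.png

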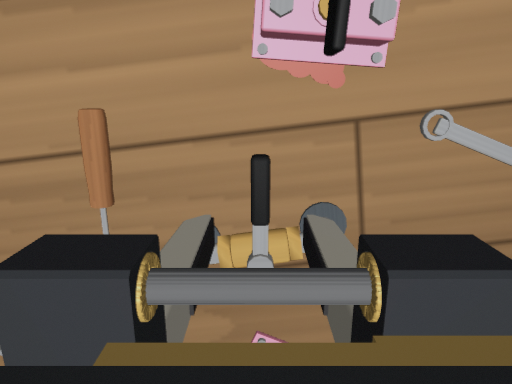

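View pics/t5.png

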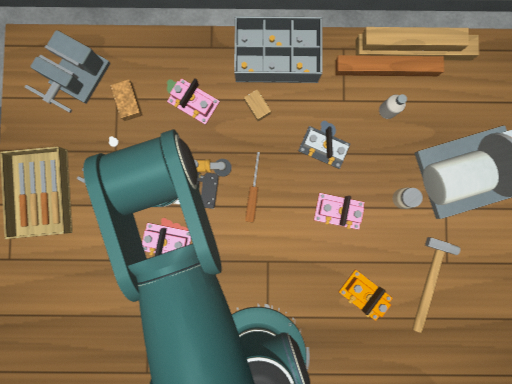

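The sleeve is aligned and centred between the fingers, at (260,155–222). I'll descend over it, close lightly, and work out the arc.

```bash
python3 -m handwheel '[[0.5,0,-40,0,0,0,40],[0,0,-40,0,0,0,40],[0,0,-30,0,0,0,40],[0,0,-9,0,0,0,0],[0,0,0,0,0,0,0],[0,0,0,0,0,0,0],[0,0,0,0,0,0,0]]' 15
python3 avg.py 5
python3 - <<'E'
from h import *
o=get_obs();p=o["eef_pos"];A=np.array([.527,.174]);v=p[:2]-A
rr=np.linalg.norm(v);th=np.arctan2(v[1],v[0]);print(rr,np.degrees(th))
n=16;st=-0.09;P=[A+rr*np.array([np.cos(th+st*i),np.sin(th+st*i)]) for i in range(n+1)]
print((np.diff(P,axis=0)*1000).round(1).tolist(),np.degrees(th+st*n))
E
```

```text
time_s: 15.2
eef_pos: [0.4525, 0.1825, 0.0713]
eef_rot: [0.058, 0.998, 0.0, 0.001]
ft_force: [0.2, -0.8, 1.3]
finger_gap: 0.0159
t 15.45 gap 15.8
pos yaw F M q6
[ 4.52532e+02  1.82522e+02  7.12860e+01  1.45500e+00  2.43000e-01
 -8.90000e-01  6.34300e+00 -1.47000e-01  9.00000e-03  1.10000e-01
 -1.12400e+00]
[0.006 0.021 0.018 0.    0.693 0.281 1.319 0.033 0.031 0.016 0.   ]
0.07496511641270961 173.46182391455466
[[1.1, 6.7], [1.7, 6.5], [2.2, 6.4], [2.8, 6.1], [3.3, 5.9], [3.9, 5.5], [4.3, 5.2], [4.8, 4.8], [5.2, 4.3], [5.6, 3.8], [5.9, 3.3], [6.2, 2.8], [6.4, 2.2], [6.5, 1.6], [6.7, 1.0], [6.7, 0.4]] 90.95590141571613
```

```bash
python3 -m handwheel '[[1.1,6.7,0,0,0,-0.09,0],[1.7,6.5,0,0,0,-0.09,0],[2.2,6.4,0,0,0,-0.09,0],[2.8,6.1,0,0,0,-0.09,0]]'
python3 -m handwheel '[[3.3,5.9,0,0,0,-0.09,0],[3.9,5.5,0,0,0,-0.09,0],[4.3,5.2,0,0,0,-0.09,0],[4.8,4.8,0,0,0,-0.09,0]]'
python3 -m handwheel '[[5.2,4.3,0,0,0,-0.09,0],[5.6,3.8,0,0,0,-0.09,0],[5.9,3.3,0,0,0,-0.09,0],[6.2,2.8,0,0,0,-0.09,0]]'
python3 avg.py 3
```

```text
time_s: 15.85
eef_pos: [0.4603, 0.2086, 0.0713]
eef_rot: [0.237, 0.971, 0.001, 0.001]
ft_force: [0.6, -2.1, 6.8]
finger_gap: 0.016
time_s: 16.25
eef_pos: [0.4766, 0.2301, 0.0713]
eef_rot: [0.407, 0.913, 0.001, 0.001]
ft_force: [0.3, -1.4, 7.2]
finger_gap: 0.0162
time_s: 16.65
eef_pos: [0.4995, 0.2444, 0.0713]
eef_rot: [0.564, 0.826, 0.001, 0.0]
ft_force: [-0.6, 0.4, 6.9]
finger_gap: 0.0162
t 16.8 gap 15.9
pos yaw F M q6
[ 5.00005e+02  2.44495e+02  7.13060e+01  3.70000e-01  6.98000e-01
  2.71100e+00  6.35400e+00  3.69000e-01 -6.40000e-02 -8.00000e-03
  3.80000e-02]
[0.19  0.058 0.022 0.004 0.58  0.296 0.761 0.022 0.041 0.034 0.004]
```

```bash
python3 -m handwheel '[[6.4,2.2,0,0,0,-0.09,0],[6.5,1.6,0,0,0,-0.09,0],[6.7,1.0,0,0,0,-0.09,0],[6.7,0.4,0,0,0,-0.09,0],[0,0,0,0,0,0,0]]'
python3 avg.py 4
```

```text
time_s: 17.3
eef_pos: [0.5262, 0.2496, 0.0713]
eef_rot: [0.703, 0.711, 0.001, 0.0]
ft_force: [2.4, 4.1, 4.1]
finger_gap: 0.0159
t 17.5 gap 16.0
pos yaw F M q6
[ 5.26066e+02  2.49637e+02  7.13190e+01  1.50000e-02  2.74900e+00
  4.28100e+00  5.20400e+00  6.00000e-01 -2.95000e-01  3.80000e-02
  3.84000e-01]
[0.057 0.006 0.019 0.    0.314 0.452 0.409 0.045 0.044 0.028 0.   ]
```

```bash
python3 -m handwheel '[[1.5,0.7,0,0,0,-0.02,0],[1.5,0.7,0,0,0,-0.02,0],[0,0,0,0,0,0,0]]'
python3 avg.py 4
```

```text
time_s: 17.8
eef_pos: [0.5266, 0.2499, 0.0708]
eef_rot: [0.716, 0.698, -0.002, -0.001]
ft_force: [-19.3, -7.2, 17.4]
finger_gap: 0.0165
t 18.0 gap 16.3
pos yaw F M q6
[ 5.2660e+02  2.4985e+02  7.0791e+01 -2.5000e-02 -1.9919e+01 -6.8620e+00
  1.6970e+01 -1.2950e+00  3.5790e+00  1.8300e-01  4.2400e-01]
[0.007 0.008 0.013 0.    0.281 0.242 0.344 0.022 0.031 0.005 0.   ]
```

The lever is firm against its stop, with -20 N reaction for the extra 3 mm. I'll take the load off, open and lift away.

```bash
python3 -m handwheel '[[-2,-0.5,0,0,0,0.02,0],[0,0,0,0,0,0,45],[0,0,0,0,0,0,45],[0,0,0,0,0,0,45],[0,0,0,0,0,0,45]]'
python3 -m handwheel '[[0,0,30,0,0,0,45],[0,0,40,0,0,0,45],[0,0,40,0,0,0,45],[0,0,30,0,0,0,45],[-20,-40,30,0,0,0,45],[-20,-40,20,0,0,0,45],[-20,-40,10,0,0,0,45],[-20,-40,0,0,0,0,45]]'
python3 -m handwheel '[[-20,-40,0,0,0,0,45],[-20,-40,0,0,0,0,45],[-20,-40,0,0,0,0,45],[0,-40,0,0,0,0,45],[0,-40,0,0,0,0,45],[0,0,0,0,0,0,45]]'
python3 - <<'E'
from h import *
t=cam("top")["pixels"][:,:,::-1];s=cam("scene")["pixels"][:,:,::-1]
cv2.imwrite("pics/t6.png",t);cv2.imwrite("pics/s6.png",s)
cv2.imwrite("pics/t6c.png",cv2.resize(t[135:195,150:240],None,fx=8,fy=8,interpolation=cv2.INTER_CUBIC))
E
```

```text
time_s: 18.5
eef_pos: [0.526, 0.2497, 0.0696]
eef_rot: [0.709, 0.705, -0.0, -0.0]
ft_force: [0.2, 0.2, 0.0]
finger_gap: 0.0402
time_s: 19.3
eef_pos: [0.4468, 0.0915, 0.2691]
eef_rot: [0.709, 0.706, 0.001, 0.001]
ft_force: [0.9, -1.3, 0.4]
finger_gap: 0.0419
time_s: 19.9
eef_pos: [0.3869, -0.1109, 0.2674]
eef_rot: [0.711, 0.704, -0.0, 0.0]
ft_force: [1.3, 0.1, -0.8]
finger_gap: 0.0418
```

View pics/t6.png

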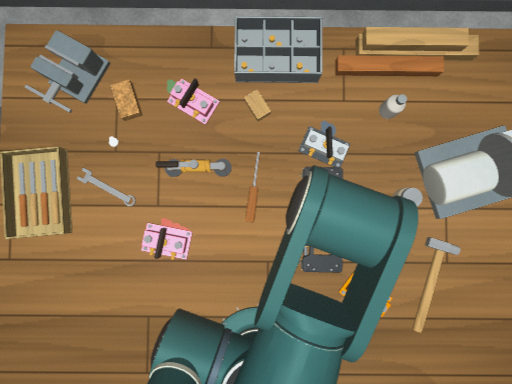

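View pics/s6.png

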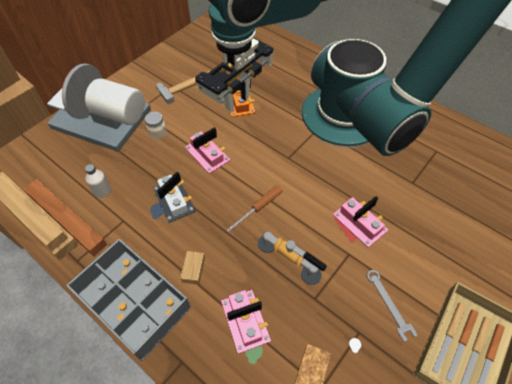

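View pics/t6c.png

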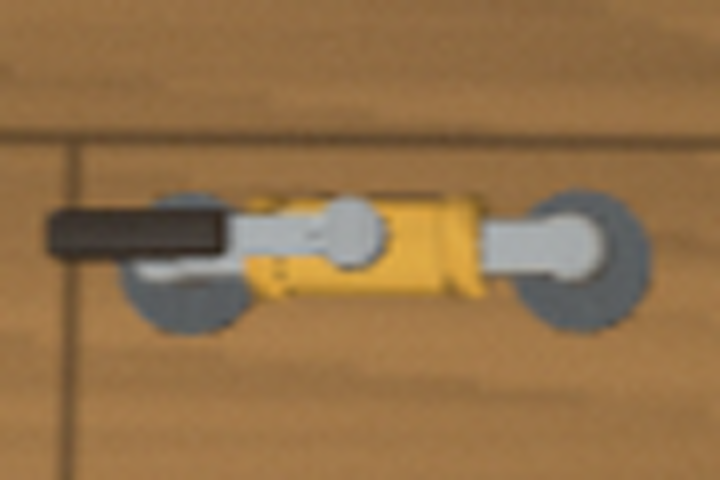

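The lever (top px 155–193, 164) lies along the pipe. The screwdriver, spanner, offcut, sanding block, glue and jar are all at their first pixels, and the gripper is clear of everything at 0.27 m height. I'm handing in.

```bash
python3 -c "
from workcell import r,get_obs
print(get_obs()['ft_force'],get_obs()['time_s']);print(r.finish_job())"
```

```text
[0.15738873 1.03083284 0.00538517] 20.0
the job is handed in; nothing more can be done
None
```

The wing plug on the bare-aluminium manifold is snug, and the supply cock's lever is fully round along its pipe. I handed the job in at 20 s; no verdict is reported.

- **Plug:** I felt torque plateaus at about 0.13, 0.25 and 0.38 N m, then stopped about 0.22 rad into the 0.40 N m one. There was no rise towards 0.70. The blade did not slip in the jaws, and after release it sprang back about 0.14 rad, as expected.
- **Lever:** I swung it along its arc to the stop, where it pushed back with about 20 N. The top view then showed it in line with the pipe.
- **Bench:** In the final pictures the other things look unmoved by eye. The gripper was open, clear of everything and reading about zero force.
- **Disagreements:** The three cameras differed by up to 3 mm on the plug axis, and one averaged arm-position reading was about 2 mm off the target. I corrected both before and during the grip. The 0.40 N m plateau read slightly low (0.37 to 0.39), which is within the sensor noise.

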